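# Make up two lunch kits

## Task

Make up the two lunch kits from the stock on the bench: the yellow lunchbox gets a fork and the white lidded snack pot, the wooden crate gets the other fork, the steel bowl and the mug. Inside, lay each fork flat on the floor, right side up, and stand the pot, bowl and mug upright on the floor beside it, nothing on top of anything else, and set every piece down gently rather than dropping it. Leave the salt shaker where it is, and leave both containers standing flat on the bench.

Things in the scene. Friction and masses are not known exactly. Their poses are not given: they have to be found in the camera images.
- fork_a: green plastic table fork, 177 mm long, lying right side up, tines to its +x; flat-sided handle 13 mm wide and 6 mm thick. Origin at the height of its underside, lengthwise within 4 mm of the balance point: the tail end is 87 mm behind it (-x), the tine tips 90 mm ahead (+x). The handle is arched: at the origin it spans 6 to 12 mm above the bench, and it can be pinched there across its width (along its y). Head 26 mm wide, 45 mm long. 30 g. z up. The two forks are the same.
- fork_b: green plastic table fork, 177 mm long, lying right side up, tines to its +x; flat-sided handle 13 mm wide and 6 mm thick. Origin at the height of its underside, lengthwise within 4 mm of the balance point: the tail end is 87 mm behind it (-x), the tine tips 90 mm ahead (+x). The handle is arched: at the origin it spans 6 to 12 mm above the bench, and it can be pinched there across its width (along its y). Head 26 mm wide, 45 mm long. 30 g. z up. The two forks are the same.
- mug: grey ceramic mug, open at the top, straight body 66 mm across and 78 mm high, wall 4 mm, standing upright. Origin at the centre of its foot, z up. One handle on its +y side reaches 61 mm from the axis, between 13 and 69 mm high; grip the body across its x axis, clear of the handle. About 0.22 kg.
- bowl: small open stainless steel bowl with nearly upright sides, 66 mm across at the rim (65 mm just above the foot), 36 mm high, wall 2.5 mm, standing upright. Round; origin at the centre of its foot, z up. About 0.09 kg.
- pot: closed round white plastic snack pot with a ribbed screw lid, 62 mm across below, lid 66 mm across from 36 mm up to the top at 52 mm, standing upright. Round; origin at the centre of its foot, z up. About 0.13 kg.
- lunchbox: yellow plastic lunchbox, open and empty, its lid lying well apart beyond the work, outside 220 (x) by 160 (y) by 55 mm high with a rim that stands out 4 mm, walls 3 mm, floor 3 mm thick; inside 214 by 154 mm, 52 mm deep. Origin at the centre of its underside, x along its length, z up. It stands loose on the bench, 0.35 kg. A fork fits lengthwise, with the pot beside it.
- crate: small light-wood crate, open, its plywood sliding lid drawn out and lying well apart, outside 280 (x) by 210 (y) by 62 mm high, walls 10 mm, floor 7 mm thick; inside 260 by 190 mm, 55 mm deep (the -x end wall is 10 mm lower, for the lid to enter). Origin at the centre of its underside, x along its length, z up. It stands loose on the bench, 0.9 kg. A fork fits lengthwise, with the mug and the bowl beside it.
- shaker: salt shaker, not part of any kit: white, 42 mm across at the foot, 77 mm high, with a domed steel cap 37 mm across. Stands among the stock. Origin at the centre of its foot, z up.

How it is judged:
At the end, for the whole second after the job is handed in: One fork and the pot in the lunchbox; the other fork, the bowl and the mug in the crate; each on the container's own floor (within 3 mm), upright or flat right side up (within 0.12 rad), released and at rest; both containers flat on the bench ((((x of fork_a in the frame of lunchbox between -0.107 and 0.107 m and y of fork_a in the frame of lunchbox between -0.077 and 0.077 m and z of fork_a in the frame of lunchbox between -0.001 and 0.006 m and angle between fork_a's own z axis and vertical below 0.12 rad and linear speed of fork_a below 0.02 m/s) and (x of fork_b in the frame of crate between -0.13 and 0.13 m and y of fork_b in the frame of crate between -0.095 and 0.095 m and z of fork_b in the frame of crate between 0.003 and 0.01 m and angle between fork_b's own z axis and vertical below 0.12 rad and linear speed of fork_b below 0.02 m/s)) or ((x of fork_b in the frame of lunchbox between -0.107 and 0.107 m and y of fork_b in the frame of lunchbox between -0.077 and 0.077 m and z of fork_b in the frame of lunchbox between -0.001 and 0.006 m and angle between fork_b's own z axis and vertical below 0.12 rad and linear speed of fork_b below 0.02 m/s) and (x of fork_a in the frame of crate between -0.13 and 0.13 m and y of fork_a in the frame of crate between -0.095 and 0.095 m and z of fork_a in the frame of crate between 0.003 and 0.01 m and angle between fork_a's own z axis and vertical below 0.12 rad and linear speed of fork_a below 0.02 m/s))) and x of pot in the frame of lunchbox between -0.107 and 0.107 m and y of pot in the frame of lunchbox between -0.077 and 0.077 m and z of pot in the frame of lunchbox between -0.001 and 0.006 m and angle between each of pot, bowl, mug's own z axis and vertical below 0.12 rad and linear speed of each of pot, bowl, mug, crate, lunchbox below 0.02 m/s and x of bowl in the frame of crate between -0.13 and 0.13 m and y of bowl in the frame of crate between -0.095 and 0.095 m and z of bowl in the frame of crate between 0.003 and 0.01 m and x of mug in the frame of crate between -0.13 and 0.13 m and y of mug in the frame of crate between -0.095 and 0.095 m and z of mug in the frame of crate between 0.003 and 0.01 m and angle between each of crate, lunchbox's own z axis and vertical below 0.05 rad and height (world z) of each of crate, lunchbox below 0.005 m); the robot touches nothing.
It fails at once if the salt shaker is shifted by more than 25 mm or knocked over (distance of shaker from where it was at the start of the episode above 0.025 m or angle between shaker's own z axis and vertical above 0.5 rad).
It fails at once if the mug, bowl or pot is dropped: it comes down on the floor of its container at more than 0.7 m/s (a fall of over 3 cm) ((linear speed of mug above 0.7 m/s and x of mug in the frame of crate between -0.13 and 0.13 m and y of mug in the frame of crate between -0.095 and 0.095 m and z of mug in the frame of crate below 0.027 m) or (linear speed of bowl above 0.7 m/s and x of bowl in the frame of crate between -0.13 and 0.13 m and y of bowl in the frame of crate between -0.095 and 0.095 m and z of bowl in the frame of crate below 0.027 m) or (linear speed of pot above 0.7 m/s and x of pot in the frame of lunchbox between -0.107 and 0.107 m and y of pot in the frame of lunchbox between -0.077 and 0.077 m and z of pot in the frame of lunchbox below 0.023 m)).
It fails at once if a fork is dropped: it comes down on the floor of its container at more than 0.7 m/s (a fall of over 3 cm) ((linear speed of fork_a above 0.7 m/s and x of fork_a in the frame of crate between -0.13 and 0.13 m and y of fork_a in the frame of crate between -0.095 and 0.095 m and z of fork_a in the frame of crate below 0.027 m) or (linear speed of fork_a above 0.7 m/s and x of fork_a in the frame of lunchbox between -0.107 and 0.107 m and y of fork_a in the frame of lunchbox between -0.077 and 0.077 m and z of fork_a in the frame of lunchbox below 0.023 m) or (linear speed of fork_b above 0.7 m/s and x of fork_b in the frame of crate between -0.13 and 0.13 m and y of fork_b in the frame of crate between -0.095 and 0.095 m and z of fork_b in the frame of crate below 0.027 m) or (linear speed of fork_b above 0.7 m/s and x of fork_b in the frame of lunchbox between -0.107 and 0.107 m and y of fork_b in the frame of lunchbox between -0.077 and 0.077 m and z of fork_b in the frame of lunchbox below 0.023 m)).
It also fails if it takes over 128 s, if anything falls off the work surface, if the arm or the gripper's body presses on something with over 40 N, if the wrist force passes 120 N, or if a joint passes its speed limit or range.

## Robot

A 6-joint arm with a two-finger parallel gripper is mounted at the origin on the work surface. World frame = base frame: x ahead of the robot, y to its left, z up, the work surface at z = 0. Lengths are in m, angles in rad, forces in N, time in s.
With the tool pointing down it reaches from about 0.35 to 0.85 m from the base axis. Payload 8.1 kg.
Tool frame: the origin (TCP) lies between the finger pads; the fingertips stand 25 mm ahead of it and the grasp point (between the pads) lies 6 mm ahead of it; z points along the fingers, y is the line along which they close (so a half turn about z gives the same grasp; the last joint's range is limited). The gripper opens to 93 mm and grips with 3 to 60 N. Pads are 15 mm wide; open, the fingers measure 128 mm over their backs; the gripper's body (75 mm by 188 mm) begins 65 mm behind the grasp point.
Start: joints at [1.115, 0.13, 1.488, -0, 1.523, -0.085], TCP at [0.217, 0.559, 0.244] pointing down, gripper open.
Joint ranges: [-2.96, 2.96], [-0.89, 2.26], [0.02, 2.5], [-1.34, 4.48], [0, 2.73], [-2.66, 2.66]. Speed limits (rad/s): [2.39, 2.39, 2.79, 3.14, 3.14, 3.14].

## Interface

Orientations are given as a 3x3 rotation matrix whose columns are the frame's x, y, z axes.
In Python, from plant import robot, cams gives the robot as it stands. The module is installed in compiled form; this text tells all that it offers.
- The arm moves only by the tool servo_tool, never from a script. Its argument "steps" is a list of rows, each a list of 4 numbers: the shift along the tool's x, y, z in m, then the turn about the tool's z in degrees. A call has exactly 8 rows; each row shifts and turns the commanded pose from where the row before left it, along the tool's axes as they then stand; what a row does not reach is not made up. A row lasts 1/10 s, in which the tool goes at most 50 mm and 8.59 degrees, less where a joint would pass 70% of its speed; a pose out of reach is approached as far as the arm can. A call with a gripper value outside its range is refused whole. "fingers" is the closure in counts, from 0 (fully open) to 255 (shut), set as the call begins (left out, the last holds). The fingers move at their own pace and stop on an object; the grip force is fixed at half the most. Time passes only in rows, so rows that do not move let the fingers close, or fill a call up. It gives the time, the measured TCP pose, the force, the opening and the grip force at its end, in the units of the state.
- robot.read_state(): the state, without advancing time (a new reading comes with each control period).
- cams.get_image(name): name is "scene" or "top" or "wrist"; returns the picture (420x560x3 uint8, red, green, blue); there is no depth.
- cams.get_calibration(name): a dict with "camera_matrix" (3x3 intrinsics, pixels), "rvec" (rotation vector, rad) and "tvec" (3), from world to camera coordinates, as OpenCV has them; the wrist camera has in their place "hand_eye" (4x4, takes a point from camera to tool coordinates, whose origin is the TCP and whose axes are the flange's). Camera axes: x right, y down, z forward; pixel columns grow to the right and rows downward; lengths in m; the calibration is good to about 2 mm. A picture is of the moment at which its call begins: read the wrist's pose just before it. get_calibration takes no time and is no camera call.
- robot.finish_job(): hands the job in; it is judged then, once.
The state is a dict: "clock": time; "joint_pos": joint angles; "joint_velocities": joint speeds; "joint_torque": joint torques, N m; "tool_pos": TCP position; "orientation": TCP orientation; "ft_force": force on the tool from outside, world axes, zero at the start; "torque": the same for the moment, N m; "grip_width": opening from 0.0 (shut) to 1.0 (fully open); "grasp_force": force on a finger pad.
Only numpy, scipy, OpenCV 4.12 (cv2) and the standard library are available. Lean on these libraries where they do the work, as an engineer would, in place of code of your own. Each camera call takes 0.05 s, during which the arm holds its last target. There are 200 camera calls.

## Working session

There is one attempt and no reset: what is moved stays moved. The work goes in short steps, Python scripts to look and compute and a tool call to move; the robot and the scene stay as the last step left them, time stands still between calls to the robot, and variables do not carry over. Pictures are saved under pics/ and viewed, at most 14 in all, crops included, and the job is handed in when it is done.

Besides the shell and the picture viewer there is one more tool, called after "Request:" as a command line: name --pt "numbers of a row" for each row, then --argument value for the rest. servo_tool: Moves the arm, as the interface text tells. Its arguments: {"type":"object","properties":{"steps":{"type":"array","items":{"type":"array","items":{"type":"number"}}},"fingers":{"type":"number"}},"required":["steps"]}

```bash
mkdir -p pics; cat > h.py <<'E'
import numpy as np, cv2
from plant import robot, cams
def cal(n):
    c=cams.get_calibration(n); K=np.array(c["camera_matrix"],float)
    if n=="wrist":
        s=robot.read_state(); T=np.eye(4); T[:3,:3]=s["orientation"]; T[:3,3]=s["tool_pos"]
        M=T@np.array(c["hand_eye"]); return K,M[:3,:3],M[:3,3]
    R=cv2.Rodrigues(np.array(c["rvec"],float))[0]; return K,R.T,-R.T@np.array(c["tvec"],float).ravel()
def ray(C,uv,z):
    K,R,o=C; d=np.c_[np.atleast_2d(uv),np.ones(len(np.atleast_2d(uv)))]@np.linalg.inv(K).T@R.T
    return o+d*((z-o[2])/d[:,2])[:,None]
def shot(n,f):
    C=cal(n); im=cams.get_image(n); cv2.imwrite(f"pics/{f}.png",im[:,:,::-1]); return C,im
E
python3 - <<'E'
from h import *
for n in("top","scene","wrist"):
    C,im=shot(n,n+"0"); print(n,C[2],C[1][:,2],C[0][0,0])
s=robot.read_state(); print(s)
E
```

```text
top [ 0.32105839 -0.00172976  1.17388526] [ 0.22621928 -0.01626513 -0.97394059] 498.2079402938626
scene [1.24333177 0.58466329 0.70030899] [-0.61669339 -0.5254471  -0.58616944] 401.5502858357668
wrist [0.15408313 0.58376296 0.38233961] [ 0.22925442 -0.09159072 -0.96904775] 331.7450692113114
{'clock': 0.15, 'joint_pos': array([ 1.11456621e+00,  1.30992506e-01,  1.48907177e+00,  1.81685679e-05,
        1.52300341e+00, -8.53974402e-02]), 'joint_velocities': array([ 4.23745055e-04, -1.78411026e-03, -2.82971496e-03, -9.85718833e-05,
        9.44772899e-05,  1.03285945e-03]), 'joint_torque': array([ 7.82473635e-04, -5.60467708e+01, -4.92341530e+01,  7.68852909e-02,
        3.02267354e-02, -3.56550663e-05]), 'tool_pos': array([0.21721958, 0.55884516, 0.2428021 ]), 'orientation': array([[-9.32025547e-01,  3.62391964e-01, -6.66145322e-04],
       [ 3.62392547e-01,  9.32024629e-01, -1.31617681e-03],
       [ 1.43891947e-04, -1.46811651e-03, -9.99998912e-01]]), 'ft_force': array([-0.25696291, -0.09892653, -0.39811507]), 'torque': array([-0.02800945, -0.02893345,  0.00044891]), 'grasp_force': 0.0, 'grip_width': 1.0006923489328103}
```

View pics/top0.png

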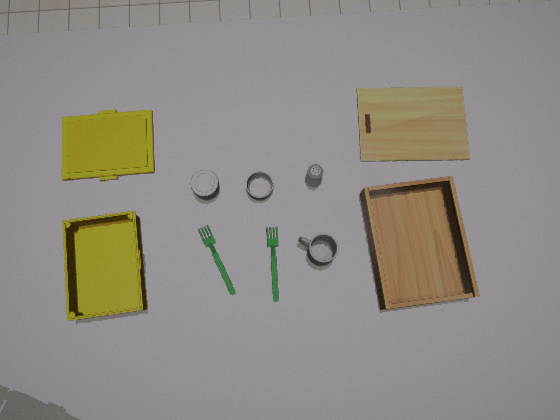

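View pics/scene0.png

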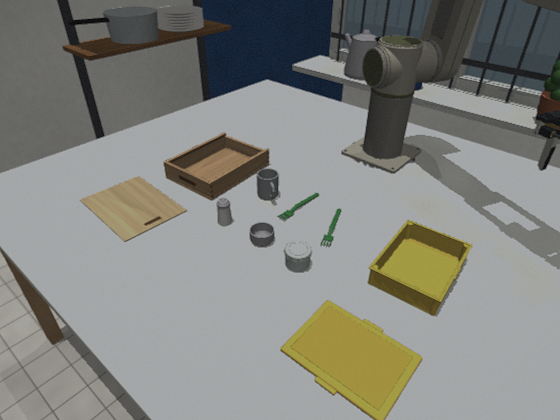

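The top view shows the lunchbox (about 105,265), crate (420,243), pot (205,183), bowl (260,185), shaker (314,175), forks (216,260) and (274,263), and mug (321,249). The scene view agrees. Next I'll measure from the top view using masks and a zoomed crop.

```bash
python3 - <<'E'
from h import *
C=cal("top"); im=cv2.imread("pics/top0.png"); hsv=cv2.cvtColor(im,cv2.COLOR_BGR2HSV)
a=cv2.resize(im[200:330,50:160],None,fx=3.5,fy=3.5,interpolation=cv2.INTER_CUBIC)
b=cv2.resize(im[170:315,355:485],None,fx=3.1,fy=3.1,interpolation=cv2.INTER_CUBIC)
h=max(a.shape[0],b.shape[0]); p=lambda x:cv2.copyMakeBorder(x,0,h-x.shape[0],0,0,cv2.BORDER_CONSTANT)
cv2.imwrite("pics/z1.png",np.hstack([p(a),p(b)]));print(a.shape)
cv2.imwrite("pics/z2.png",cv2.resize(im[155:310,185:345],None,fx=3.8,fy=3.8,interpolation=cv2.INTER_CUBIC))
g=cv2.inRange(hsv,(45,80,40),(85,255,255))
n,l,st,ce=cv2.connectedComponentsWithStats(g)
for i in range(1,n):
    if st[i,4]<100: continue
    ys,xs=np.where(l==i); P=ray(C,np.c_[xs,ys],0.007)[:,:2]; m=P.mean(0); d=np.linalg.svd(P-m,full_matrices=False)[2][0]
    t=(P-m)@d; e=(P-m)@[-d[1],d[0]]
    w=[np.ptp(e[t<t.min()+.045]),np.ptp(e[t>t.max()-.045])]
    if w[0]>w[1]: d=-d; t=-t
    print("fork",m,"len",np.ptp(t),"w",w,"yaw",np.degrees(np.arctan2(d[1],d[0])),"tail+87:",m+d*(t.min()+.087), "tip-90", m+d*(t.max()-.09))
E
```

```text
(455, 385, 3)
fork [0.48365819 0.12127492] len 0.17351020224617886 w [np.float64(0.02441345734724814), np.float64(0.011604511483871285)] yaw 21.964827107317603 tail+87: [0.4820975  0.12064547] tip-90 [0.47886101 0.11934016]
fork [ 0.46725304 -0.00998841] len 0.17191045523969056 w [np.float64(0.024469259463693813), np.float64(0.01161101240130983)] yaw -0.7873095813794293 tail+87: [ 0.46666127 -0.00998028] tip-90 [ 0.46157221 -0.00991035]
```

View pics/z1.png

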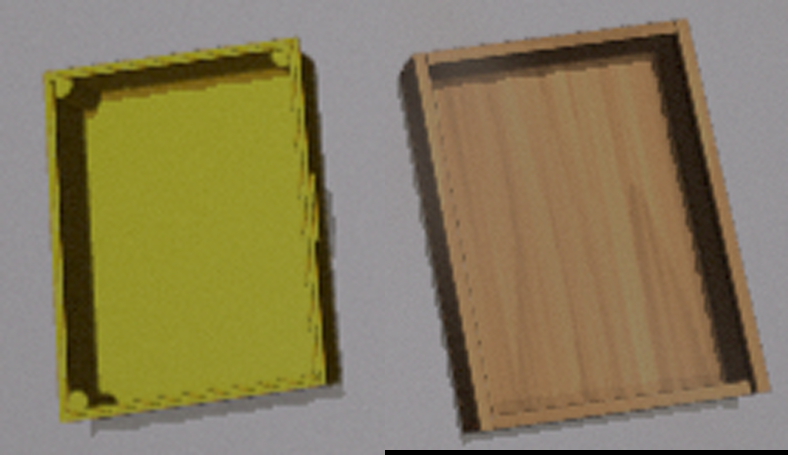

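View pics/z2.png

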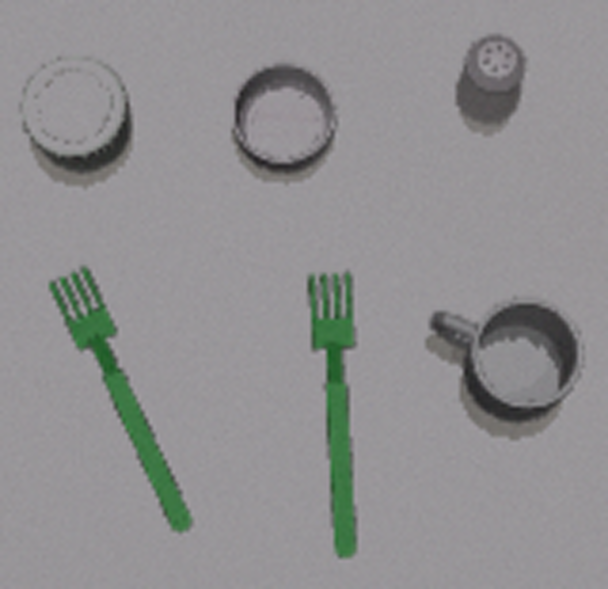

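The zooms show clear rims. Pixels in the crops:
- **Lunchbox rim corners:** (45,71), (299,39), (326,384), (62,421).
- **Crate corners:** (414,54), (687,19), (769,391), (484,431). The low wall is at the bottom of the crop.
- **Round tops:** pot (74,107), bowl (285,115), mug (524,352), with the mug handle tip at (438,320).
- **Shaker:** (494,62).

```bash
python3 - <<'E'
from h import *
C=cal("top"); np.set_printoptions(precision=4,suppress=True)
f=lambda P,s,o:(np.array(P,float)+.5)/s-.5+o
def box(n,P,z):
    c=cv2.minAreaRect(P[:,:2].astype(np.float32)*1000); print(n,P[:,:2].tolist(),"centre",P[:,:2].mean(0),"sides",[np.linalg.norm(P[i]-P[(i+1)%4]) for i in range(4)], "yaw",[np.degrees(np.arctan2(*(a-b)[[1,0]])) for a,b in((P[0],P[3]),(P[1],P[2]))])
box("lunch",ray(C,f([[45,71],[299,39],[326,384],[62,421]],3.5,[50,200]),.055),0)
box("crate",ray(C,f([[29,54],[302,19],[384,391],[99,431]],3.1,[355,170]),.062),0)
for n,p,z,e in(("pot",(74,107),.052,[(20,107),(128,107)]),("bowl",(285,115),.036,[(234,115),(336,115)]),("mug",(524,352),.078,[(466,352),(582,352)]),("handle",(440,320),.066,[(0,0)]*2),("shaker",(494,62),.077,[(466,62),(524,62)])):
    E=ray(C,f(e,3.8,[185,155]),z); print(n,ray(C,f(p,3.8,[185,155]),z)[0],np.linalg.norm(E[0]-E[1]))
c=cams.get_calibration("wrist");print(np.array(c["hand_eye"]))
E
```

```text
lunch [[0.5919956394995025, 0.46623266645402517], [0.6020436084379701, 0.299971884378712], [0.3774549679429468, 0.2843854677248978], [0.36613862199206115, 0.4496002386661132]] centre [0.4844 0.375 ] sides [np.float64(0.16656412980015595), np.float64(0.22512883827601723), np.float64(0.16560187264290943), np.float64(0.22646860712133324)] yaw [np.float64(4.2117391047743675), np.float64(3.969952790089861)]
crate [[0.620041094516294, -0.23133946833268806], [0.6329939799973192, -0.43902265516884326], [0.35516950980335477, -0.4557604004931102], [0.3414786243573019, -0.25024561766845044]] centre [ 0.4874 -0.3441] sides [np.float64(0.20808672071207693), np.float64(0.2783282025902101), np.float64(0.20597030442217634), np.float64(0.27920331707160195)] yaw [np.float64(3.8827336105942445), np.float64(3.4476604455192867)]
pot [0.659  0.1391 0.052 ] 0.0665576191755935
bowl [0.6495 0.0099 0.036 ] 0.06370098789141468
mug [ 0.4841 -0.1209  0.078 ] 0.06778033058745521
handle [ 0.5085 -0.0742  0.066 ] 0.0
shaker [ 0.6622 -0.119   0.077 ] 0.03515330085339949
[[-0.0005 -0.969  -0.247   0.0679]
 [ 1.     -0.0004 -0.0007  0.0002]
 [ 0.0005 -0.247   0.969  -0.1396]
 [ 0.      0.      0.      1.    ]]
```

```bash
cat > mv.py <<'E'
import sys
from h import *
# usage: mv.py x y z phi nrows : constant tool-frame row reaching the target (phi = heading of tool y, deg)
x,y,z,phi,n=[float(a) for a in sys.argv[1:6]]; n=int(n)
s=robot.read_state(); R=s["orientation"]; p=s["tool_pos"]
p0=np.degrees(np.arctan2(R[1,1],R[0,1])); d=(phi-p0+180)%360-180
A=np.zeros((2,2))
for k in range(n):
    a=np.radians(p0+d*k/n); A+=np.array([[-np.sin(a),np.cos(a)],[np.cos(a),np.sin(a)]])
t=np.linalg.solve(A,np.array([x,y])-p[:2])
print("t%.2f at"%s["clock"],np.round(p,4),"phi%.1f"%p0,"tilt z",np.round(R[:2,2],3),"grip%.3f F%.1f"%(s["grip_width"],s["grasp_force"]),"j6 %.2f"%s["joint_pos"][5])
print("row: [%.4f, %.4f, %.4f, %.2f] norm %.3f"%(*t,-(z-p[2])/n,-d/n,np.hypot(np.hypot(*t),(z-p[2])/n)))
E
python3 mv.py .4805 .120 .10 112 14
```

```text
t0.15 at [0.2172 0.5588 0.2428] phi68.8 tilt z [-0.001 -0.001] grip1.001 F0.0 j6 -0.09
row: [-0.0199, -0.0317, 0.0102, -3.09] norm 0.039
```

Request:
servo_tool --pt "-0.02 -0.0317 0.0102 -3.09" --pt "-0.02 -0.0317 0.0102 -3.09" --pt "-0.02 -0.0317 0.0102 -3.09" --pt "-0.02 -0.0317 0.0102 -3.09" --pt "-0.02 -0.0317 0.0102 -3.09" --pt "-0.02 -0.0317 0.0102 -3.09" --pt "-0.02 -0.0317 0.0102 -3.09" --pt "-0.02 -0.0317 0.0102 -3.09" --fingers 110

```text
clock: 0.95
tool_pos: [0.3282, 0.2815, 0.1615]
orientation: [[-0.998, -0.063, 0.0], [-0.063, 0.998, 0.0], [-0.0, 0.0, -1.0]]
ft_force: [0.6, 0.8, 0.2]
grip_width: 0.568
grasp_force: 0.0
```

Request:
servo_tool --pt "-0.02 -0.0317 0.0102 -3.09" --pt "-0.02 -0.0317 0.0102 -3.09" --pt "-0.02 -0.0317 0.0102 -3.09" --pt "-0.02 -0.0317 0.0102 -3.09" --pt "-0.02 -0.0317 0.0102 -3.09" --pt "-0.02 -0.0317 0.0102 -3.09" --pt "0 0 0 0" --pt "0 0 0 0"

```text
clock: 1.75
tool_pos: [0.4817, 0.1198, 0.1001]
orientation: [[-0.928, -0.373, -0.002], [-0.373, 0.928, -0.0], [0.002, 0.001, -1.0]]
ft_force: [0.0, -0.3, 0.3]
grip_width: 0.567
grasp_force: 0.0
```

```bash
python3 mv.py .4805 .120 .028 112 6; python3 -c "
from h import *
shot('wrist','w1')"
```

```text
t1.75 at [0.4817 0.1198 0.1001] phi111.9 tilt z [-0.002 -0.   ] grip0.567 F0.0 j6 -1.81
row: [0.0002, 0.0001, 0.0120, -0.02] norm 0.012
```

View pics/w1.png

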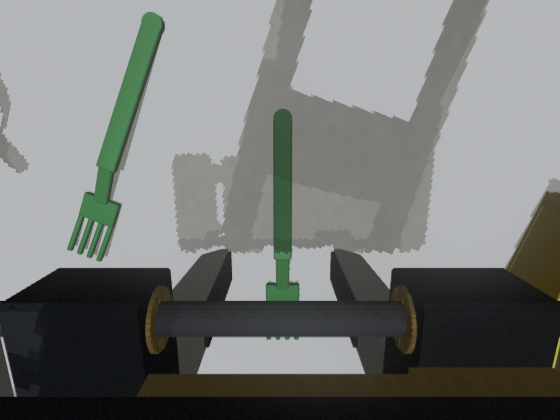

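The wrist view shows the fork centred between the fingers and aligned (x about 283). I'll descend, close and lift.

Request:
servo_tool --pt "0 0 0.012 0" --pt "0 0 0.012 0" --pt "0 0 0.012 0" --pt "0 0 0.012 0" --pt "0 0 0.012 0" --pt "0 0 0.012 0" --pt "0 0 0 0" --pt "0 0 0 0"

```text
clock: 2.6
tool_pos: [0.4817, 0.1203, 0.0285]
orientation: [[-0.927, -0.375, -0.001], [-0.375, 0.927, -0.0], [0.001, 0.0, -1.0]]
ft_force: [0.1, 0.4, 0.4]
grip_width: 0.569
grasp_force: 0.0
```

Request:
servo_tool --pt "0 0 0 0" --pt "0 0 0 0" --pt "0 0 0 0" --pt "0 0 0 0" --pt "0 0 0 0" --pt "0 0 0 0" --pt "0 0 0 0" --pt "0 0 0 0" --fingers 255

```text
clock: 3.4
tool_pos: [0.4821, 0.1204, 0.029]
orientation: [[-0.927, -0.375, 0.0], [-0.375, 0.927, 0.0], [-0.0, -0.0, -1.0]]
ft_force: [-0.3, -0.1, 1.6]
grip_width: 0.133
grasp_force: 30.0
```

Request:
servo_tool --pt "0 0 -0.01 0" --pt "0 0 -0.02 0" --pt "0 0 -0.02 0" --pt "0 0 -0.02 0" --pt "0 0 -0.02 0" --pt "0 0 -0.01 0" --pt "0 0 0 0" --pt "0 0 0 0"

```text
clock: 4.2
tool_pos: [0.4818, 0.1204, 0.1284]
orientation: [[-0.927, -0.375, -0.0], [-0.375, 0.927, -0.0], [0.0, 0.0, -1.0]]
ft_force: [-0.0, 0.2, -0.9]
grip_width: 0.134
grasp_force: 30.0
```

```bash
python3 - <<'E'
import numpy as np
for n,c,y,P in(("lunch",(.4844,.375),4.1,[("fork",0,.045),("pot",0,-.035)]),("crate",(.4874,-.3441),3.7,[("fork",0,.06),("bowl",.06,-.04),("mug",-.06,-.04)])):
    a=np.radians(y)
    for m,x,yy in P: print(n,m,np.round([c[0]+x*np.cos(a)-yy*np.sin(a),c[1]+x*np.sin(a)+yy*np.cos(a)],4))
E
python3 mv.py .481 .420 .13 94.1 8
```

```text
lunch fork [0.4812 0.4199]
lunch pot [0.4869 0.3401]
crate fork [ 0.4835 -0.2842]
crate bowl [ 0.5499 -0.3801]
crate mug [ 0.4301 -0.3879]
t4.20 at [0.4818 0.1204 0.1284] phi112.0 tilt z [-0. -0.] grip0.134 F30.0 j6 -1.81
row: [-0.0091, 0.0365, -0.0002, 2.24] norm 0.038
```

Request:
servo_tool --pt "-0.0091 0.0365 0 2.24" --pt "-0.0091 0.0365 0 2.24" --pt "-0.0091 0.0365 0 2.24" --pt "-0.0091 0.0365 0 2.24" --pt "-0.0091 0.0365 0 2.24" --pt "-0.0091 0.0365 0 2.24" --pt "-0.0091 0.0365 0 2.24" --pt "-0.0091 0.0365 0 2.24"

```text
clock: 5.0
tool_pos: [0.48, 0.4212, 0.1267]
orientation: [[-0.998, -0.07, -0.002], [-0.07, 0.998, -0.002], [0.002, -0.002, -1.0]]
ft_force: [0.0, 0.4, -1.3]
grip_width: 0.132
grasp_force: 30.0
```

```bash
python3 mv.py .481 .420 .033 94.1 7; python3 -c "
from h import *
shot('wrist','w2')"
```

```text
t5.00 at [0.48   0.4212 0.1267] phi94.0 tilt z [-0.002 -0.002] grip0.132 F30.0 j6 -1.00
row: [-0.0001, -0.0002, 0.0134, -0.01] norm 0.013
```

View pics/w2.png

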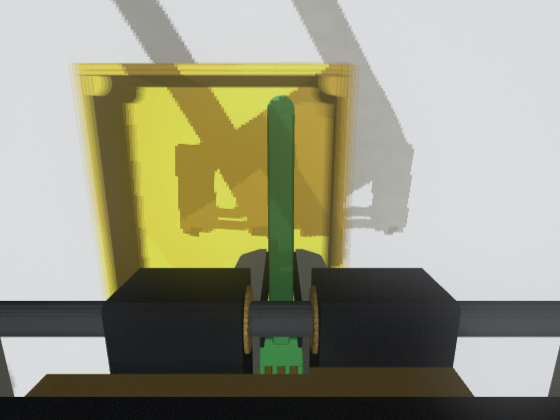

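The fork is parallel to the box, over its +y side and clear of the wall. I'll lower it and release.

Request:
servo_tool --pt "0 0 0.016 0" --pt "0 0 0.017 0" --pt "0 0 0.017 0" --pt "0 0 0.017 0" --pt "0 0 0.014 0" --pt "0 0 0.01 0" --pt "0 0 0.004 0" --pt "0 0 0 0"

```text
clock: 5.85
tool_pos: [0.481, 0.4199, 0.0333]
orientation: [[-0.997, -0.071, -0.0], [-0.071, 0.997, -0.0], [0.001, -0.0, -1.0]]
ft_force: [-0.5, 0.3, 0.7]
grip_width: 0.133
grasp_force: 30.0
```

```bash
python3 mv.py .481 .420 .032 94.1 1
```

```text
t5.85 at [0.481  0.4199 0.0333] phi94.1 tilt z [-0. -0.] grip0.133 F30.0 j6 -1.00
row: [-0.0000, 0.0001, 0.0013, -0.01] norm 0.001
```

Request:
servo_tool --pt "0 0 0.001 0" --pt "0 0 0 0" --pt "0 0 0 0" --pt "0 0 0 0" --pt "0 0 -0.02 0" --pt "0 0 -0.03 0" --pt "0 0 -0.03 0" --pt "0 0 -0.02 0" --fingers 198

```text
clock: 6.65
tool_pos: [0.4819, 0.4208, 0.1358]
orientation: [[-0.997, -0.071, 0.002], [-0.071, 0.997, 0.002], [-0.003, 0.002, -1.0]]
ft_force: [0.8, -0.2, 0.3]
grip_width: 0.225
grasp_force: 0.0
```

```bash
python3 mv.py .464 -.010 .1 89.2 10; python3 -c "
from h import *
shot('wrist','w3')"
```

```text
t6.65 at [0.4819 0.4208 0.1358] phi94.1 tilt z [0.002 0.002] grip0.225 F0.0 j6 -1.00
row: [0.0032, -0.0430, 0.0036, 0.49] norm 0.043
```

View pics/w3.png

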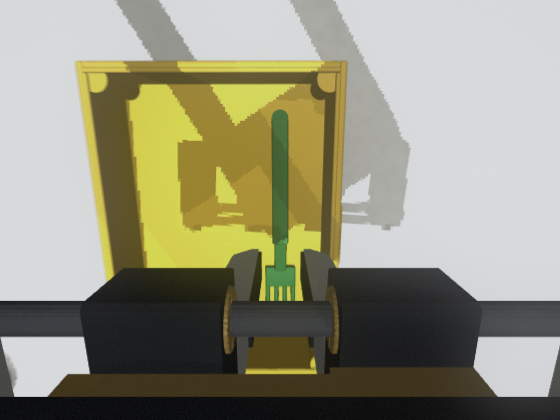

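The first fork lies flat at (280,200) in the box. Next is fork B.

Request:
servo_tool --pt "0.0032 -0.043 0 0.49" --pt "0.0032 -0.043 0 0.49" --pt "0.0032 -0.043 0 0.49" --pt "0.0032 -0.043 0 0.49" --pt "0.0032 -0.043 0.006 0.49" --pt "0.0032 -0.043 0.01 0.49" --pt "0.0032 -0.043 0.01 0.49" --pt "0.0032 -0.043 0.01 0.49" --fingers 110

```text
clock: 7.5
tool_pos: [0.4695, 0.0738, 0.0965]
orientation: [[-1.0, -0.003, 0.001], [-0.003, 1.0, -0.0], [-0.001, -0.0, -1.0]]
ft_force: [0.2, -0.9, -0.6]
grip_width: 0.568
grasp_force: 0.0
```

Request:
servo_tool --pt "0.0032 -0.043 0 0.49" --pt "0.0032 -0.043 0 0.49" --pt "0 0 0 0" --pt "0 0 0.02 0" --pt "0 0 0.02 0" --pt "0 0 0.02 0" --pt "0 0 0 0" --pt "0 0 0 0"

```text
clock: 8.3
tool_pos: [0.463, -0.01, 0.0368]
orientation: [[-1.0, 0.014, -0.001], [0.014, 1.0, 0.0], [0.001, 0.0, -1.0]]
ft_force: [-0.8, -0.4, -0.0]
grip_width: 0.573
grasp_force: 0.0
```

```bash
python3 mv.py .464 -.010 .028 89.2 1; python3 - <<'E'
from h import *
C,im=shot('wrist','w4'); hsv=cv2.cvtColor(im,cv2.COLOR_RGB2HSV); g=cv2.inRange(hsv,(45,80,30),(85,255,255))
n,l,st,ce=cv2.connectedComponentsWithStats(g)
for i in range(1,n):
    if st[i,4]>300:
        ys,xs=np.where(l==i); k=ys.argmin(); print(st[i],"tail",ray(C,[xs[k],ys[k]],.006))
E
```

```text
t8.30 at [ 0.463  -0.01    0.0368] phi89.2 tilt z [-0.001  0.   ] grip0.573 F0.0 j6 -1.69
row: [-0.0010, 0.0000, 0.0088, 0.02] norm 0.009
[ 271  103   25  198 4410] tail [[ 0.38055823 -0.00965732  0.006     ]]
[ 262  337   43   37 1273] tail [[ 0.50981269 -0.02096714  0.006     ]]
```

Request:
servo_tool --pt "-0.003 0 0.005 0" --pt "0 0 0.003 0" --pt "0 0 0 0" --pt "0 0 0 0" --pt "0 0 0 0" --pt "0 0 0 0" --pt "0 0 0 0" --pt "0 0 0 0"

```text
clock: 9.15
tool_pos: [0.4663, -0.0106, 0.0289]
orientation: [[-1.0, 0.014, 0.0], [0.014, 1.0, 0.0], [-0.0, 0.0, -1.0]]
ft_force: [0.2, 0.2, -0.2]
grip_width: 0.568
grasp_force: 0.0
```

Request:
servo_tool --pt "0 0 0 0" --pt "0 0 0 0" --pt "0 0 0 0" --pt "0 0 0 0" --pt "0 0 0 0" --pt "0 0 0 0" --pt "0 0 0 0" --pt "0 0 0 0" --fingers 255

```text
clock: 9.95
tool_pos: [0.4663, -0.0106, 0.0289]
orientation: [[-1.0, 0.014, 0.0], [0.014, 1.0, -0.0], [-0.0, -0.0, -1.0]]
ft_force: [0.1, -0.4, 0.6]
grip_width: 0.131
grasp_force: 30.0
```

Request:
servo_tool --pt "0 0 -0.01 0" --pt "0 0 -0.02 0" --pt "0 0 -0.03 0" --pt "0 0 -0.03 0" --pt "0 0 -0.03 0" --pt "0 0 -0.02 0" --pt "0 0 0 0" --pt "0 0 0 0"

```text
clock: 10.75
tool_pos: [0.4665, -0.0106, 0.1691]
orientation: [[-1.0, 0.014, 0.001], [0.014, 1.0, -0.0], [-0.001, -0.0, -1.0]]
ft_force: [-0.7, 0.0, 0.3]
grip_width: 0.131
grasp_force: 30.0
```

```bash
python3 mv.py .4835 -.284 .168 93.7 7
```

```text
t10.75 at [ 0.4665 -0.0106  0.1691] phi89.2 tilt z [ 0.001 -0.   ] grip0.131 F30.0 j6 -1.69
row: [-0.0017, -0.0391, 0.0002, -0.64] norm 0.039
```

Request:
servo_tool --pt "-0.0017 -0.0391 0 -0.64" --pt "-0.0017 -0.0391 0 -0.64" --pt "-0.0017 -0.0391 0 -0.64" --pt "-0.0017 -0.0391 0 -0.64" --pt "-0.0017 -0.0391 0 -0.64" --pt "-0.0017 -0.0391 0 -0.64" --pt "-0.0017 -0.0391 0 -0.64" --pt "0 0 0 0"

```text
clock: 11.55
tool_pos: [0.4821, -0.2875, 0.1665]
orientation: [[-0.998, -0.061, -0.003], [-0.061, 0.998, 0.0], [0.003, 0.0, -1.0]]
ft_force: [-0.6, 1.2, 0.3]
grip_width: 0.132
grasp_force: 30.0
```

```bash
python3 mv.py .4835 -.284 .036 93.7 8; python3 -c "
from h import *
shot('wrist','w5')"
```

```text
t11.55 at [ 0.4821 -0.2875  0.1665] phi93.5 tilt z [-0.003  0.   ] grip0.132 F30.0 j6 -2.26
row: [-0.0002, 0.0004, 0.0163, -0.03] norm 0.016
```

View pics/w5.png

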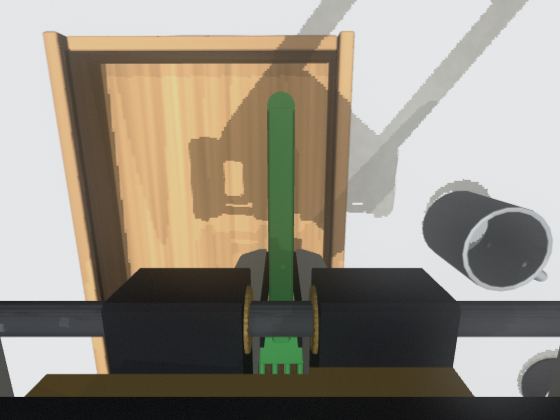

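The fork is aligned in the crate, about 15 mm clear of the +y wall. Lowering.

Request:
servo_tool --pt "0 0 0.02 0" --pt "0 0 0.024 0" --pt "0 0 0.024 0" --pt "0 0 0.024 0" --pt "0 0 0.02 0" --pt "0 0 0.014 0" --pt "0 0 0.005 0" --pt "0 0 0 0"

```text
clock: 12.4
tool_pos: [0.4829, -0.2829, 0.0371]
orientation: [[-0.998, -0.065, -0.002], [-0.065, 0.998, 0.001], [0.002, 0.002, -1.0]]
ft_force: [0.2, -1.0, -0.7]
grip_width: 0.137
grasp_force: 30.0
```

```bash
python3 mv.py .4835 -.284 .036 93.7 1
```

```text
t12.40 at [ 0.4829 -0.2829  0.0371] phi93.7 tilt z [-0.002  0.001] grip0.137 F30.0 j6 -2.26
row: [-0.0006, -0.0012, 0.0011, 0.00] norm 0.002
```

Request:
servo_tool --pt "0 -0.001 0.001 0" --pt "0 0 0 0" --pt "0 0 0 0" --pt "0 0 0 0" --pt "0 0 0 0" --pt "0 0 0 0" --pt "0 0 0 0" --pt "0 0 0 0" --fingers 198

```text
clock: 13.2
tool_pos: [0.4836, -0.285, 0.0368]
orientation: [[-0.998, -0.064, -0.0], [-0.064, 0.998, -0.0], [0.0, -0.0, -1.0]]
ft_force: [-0.3, -0.9, -0.4]
grip_width: 0.224
grasp_force: 0.0
```

Request:
servo_tool --pt "0 0 -0.02 0" --pt "0 0 -0.03 0" --pt "0 0 -0.03 0" --pt "0 0 -0.03 0" --pt "0 0 -0.02 0" --pt "0 0 0 0" --pt "0 0 0 0" --pt "0 0 0 0"

```text
clock: 14.0
tool_pos: [0.4828, -0.2844, 0.1651]
orientation: [[-0.998, -0.064, -0.002], [-0.064, 0.998, 0.001], [0.002, 0.002, -1.0]]
ft_force: [0.9, 0.8, -0.6]
grip_width: 0.223
grasp_force: 0.0
```

```bash
python3 mv.py .6495 .010 .13 3.7 14; python3 -c "
from h import *
shot('wrist','w6')"
```

```text
t14.00 at [ 0.4828 -0.2844  0.1651] phi93.7 tilt z [-0.002  0.001] grip0.223 F0.0 j6 -2.26
row: [0.0040, 0.0265, 0.0025, 6.43] norm 0.027
```

View pics/w6.png

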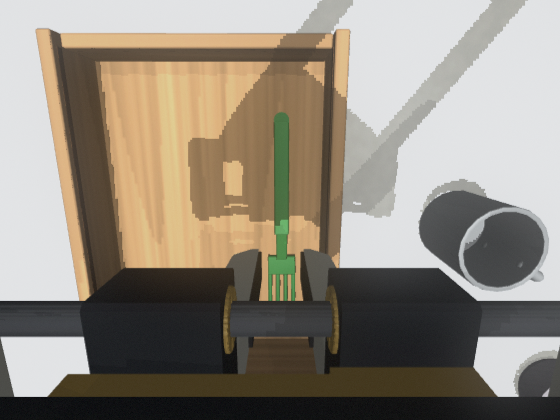

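Fork B lies flat in the crate at (282,200). Next the bowl.

Request:
servo_tool --pt "0.004 0.0265 0 6.43" --pt "0.004 0.0265 0 6.43" --pt "0.004 0.0265 0 6.43" --pt "0.004 0.0265 0 6.43" --pt "0.004 0.0265 0 6.43" --pt "0.004 0.0265 0 6.43" --pt "0.004 0.0265 0 6.43" --pt "0.004 0.0265 0 6.43" --fingers 0

```text
clock: 14.85
tool_pos: [0.5198, -0.0795, 0.1654]
orientation: [[-0.669, 0.743, -0.002], [0.743, 0.669, 0.001], [0.002, -0.001, -1.0]]
ft_force: [0.4, -1.3, 0.1]
grip_width: 0.859
grasp_force: 0.0
```

Request:
servo_tool --pt "0.004 0.0265 0 6.43" --pt "0.004 0.0265 0 6.43" --pt "0.004 0.0265 0 6.43" --pt "0.004 0.0265 0 6.43" --pt "0.004 0.0265 0 6.43" --pt "0.004 0.0265 0 6.43" --pt "0 0 0 0" --pt "0 0 0 0"

```text
clock: 15.65
tool_pos: [0.6493, 0.0093, 0.1648]
orientation: [[-0.066, 0.998, -0.003], [0.998, 0.066, 0.0], [0.0, -0.003, -1.0]]
ft_force: [-0.4, -0.7, 0.0]
grip_width: 1.003
grasp_force: 0.0
```

```bash
python3 mv.py .6495 .010 .03 3.7 8; python3 -c "
from h import *
shot('wrist','w7')"
```

```text
t15.65 at [0.6493 0.0093 0.1648] phi3.8 tilt z [-0.003  0.   ] grip1.003 F0.0 j6 -0.13
row: [0.0001, 0.0000, 0.0169, 0.01] norm 0.017
```

View pics/w7.png

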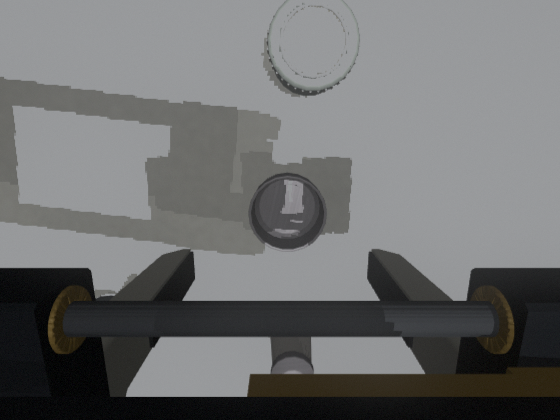

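The bowl rim is at about (287,211), the pot lid at (313,43) and the shaker cap at (292,370). I'll cross-check against the earlier numbers.

```bash
python3 -c "
from h import *
C=cal('wrist'); print(ray(C,[287.5,211],.036),ray(C,[[248,211],[327,211]],.036),ray(C,[313,43],.052))"
```

```text
[[0.65427956 0.01504922 0.036     ]] [[0.62148015 0.01289302 0.036     ]
 [0.68706138 0.01720426 0.036     ]] [[0.6629837  0.13913831 0.052     ]]
```

Request:
servo_tool --pt "0.003 0.003 0.02 0" --pt "0 0 0.024 0" --pt "0 0 0.024 0" --pt "0 0 0.024 0" --pt "0 0 0.024 0" --pt "0 0 0.014 0" --pt "0 0 0.005 0" --pt "0 0 0 0"

```text
clock: 16.5
tool_pos: [0.6524, 0.012, 0.0315]
orientation: [[-0.064, 0.998, -0.001], [0.998, 0.064, 0.0], [0.0, -0.001, -1.0]]
ft_force: [0.4, -0.5, 0.1]
grip_width: 0.998
grasp_force: 0.0
```

Request:
servo_tool --pt "0 0 0 0" --pt "0 0 0 0" --pt "0 0 0 0" --pt "0 0 0 0" --pt "0 0 0 0" --pt "0 0 0 0" --pt "0 0 0 0" --pt "0 0 0 0" --fingers 255

```text
clock: 17.3
tool_pos: [0.6537, 0.0123, 0.0327]
orientation: [[-0.064, 0.998, 0.001], [0.998, 0.064, -0.0], [-0.0, 0.001, -1.0]]
ft_force: [-1.1, 0.4, 6.1]
grip_width: 0.694
grasp_force: 30.0
```

Request:
servo_tool --pt "0 0 -0.01 0" --pt "0 0 -0.02 0" --pt "0 0 -0.03 0" --pt "0 0 -0.03 0" --pt "0 0 -0.03 0" --pt "0 0 -0.02 0" --pt "0 0 0 0" --pt "0 0 0 0"

```text
clock: 18.1
tool_pos: [0.6528, 0.0123, 0.1715]
orientation: [[-0.064, 0.998, -0.0], [0.998, 0.064, -0.0], [-0.0, -0.0, -1.0]]
ft_force: [0.8, 0.6, -1.9]
grip_width: 0.697
grasp_force: 30.0
```

```bash
python3 mv.py .552 -.380 .18 3.7 10; python3 mv.py .55 -.120 .18 3.7 6
```

```text
t18.10 at [0.6528 0.0123 0.1715] phi3.7 tilt z [-0. -0.] grip0.697 F30.0 j6 -0.12
row: [-0.0385, -0.0126, -0.0008, -0.00] norm 0.041
t18.10 at [0.6528 0.0123 0.1715] phi3.7 tilt z [-0. -0.] grip0.697 F30.0 j6 -0.12
row: [-0.0209, -0.0185, -0.0014, -0.01] norm 0.028
```

Request:
servo_tool --pt "-0.0385 -0.0126 0 0" --pt "-0.0385 -0.0126 0 0" --pt "-0.0385 -0.0126 0 0" --pt "-0.0385 -0.0126 0 0" --pt "-0.0385 -0.0126 0 0" --pt "-0.0385 -0.0126 0 0" --pt "-0.0385 -0.0126 0 0" --pt "-0.0385 -0.0126 0 0"

```text
clock: 18.9
tool_pos: [0.5701, -0.3023, 0.1689]
orientation: [[-0.064, 0.998, -0.004], [0.998, 0.064, 0.002], [0.002, -0.003, -1.0]]
ft_force: [0.2, 0.5, -0.4]
grip_width: 0.694
grasp_force: 30.0
```

Request:
servo_tool --pt "-0.0385 -0.0126 0 0" --pt "-0.0385 -0.0126 0 0" --pt "0 0 0 0" --pt "0 0 0.01 0" --pt "0 0 0.02 0" --pt "0 0 0.01 0" --pt "0 0 0 0" --pt "0 0 0 0"

```text
clock: 19.7
tool_pos: [0.5518, -0.3788, 0.1312]
orientation: [[-0.065, 0.998, -0.001], [0.998, 0.065, 0.001], [0.001, -0.001, -1.0]]
ft_force: [-0.5, -0.5, -0.0]
grip_width: 0.698
grasp_force: 30.0
```

```bash
python3 mv.py .55 -.380 .042 3.7 7; python3 -c "
from h import *
shot('wrist','w8')"
```

```text
t19.70 at [ 0.5518 -0.3788  0.1312] phi3.7 tilt z [-0.001  0.001] grip0.698 F30.0 j6 -0.74
row: [-0.0002, -0.0003, 0.0127, 0.00] norm 0.013
```

View pics/w8.png

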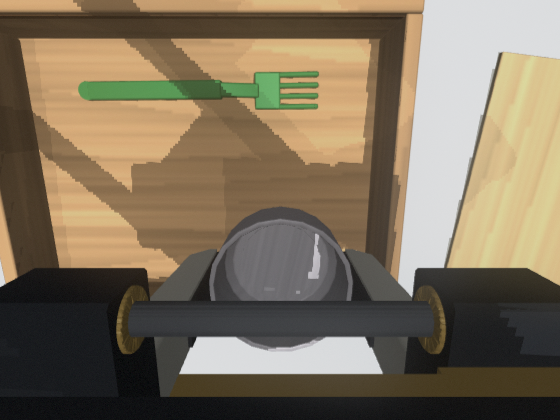

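The bowl is held upright over the far part of the crate, clear of the fork (at about row 90). Lowering.

Request:
servo_tool --pt "0 -0.002 0.01 0" --pt "0 0 0.015 0" --pt "0 0 0.017 0" --pt "0 0 0.017 0" --pt "0 0 0.015 0" --pt "0 0 0.01 0" --pt "0 0 0.005 0" --pt "0 0 0 0"

```text
clock: 20.55
tool_pos: [0.5494, -0.3797, 0.0417]
orientation: [[-0.064, 0.998, -0.001], [0.998, 0.064, 0.001], [0.001, -0.001, -1.0]]
ft_force: [-0.7, -0.2, -1.1]
grip_width: 0.696
grasp_force: 30.0
```

Request:
servo_tool --pt "0 0 0.001 0" --pt "0 0 0.001 0" --pt "0 0 0 0" --pt "0 0 0 0" --pt "0 0 0 0" --pt "0 0 0 0" --pt "0 0 0 0" --pt "0 0 0 0"

```text
clock: 21.35
tool_pos: [0.5498, -0.3801, 0.0408]
orientation: [[-0.064, 0.998, 0.0], [0.998, 0.064, 0.0], [0.0, 0.0, -1.0]]
ft_force: [0.2, -0.6, -1.0]
grip_width: 0.697
grasp_force: 30.0
```

Request:
servo_tool --pt "0 0 0.001 0" --pt "0 0 0 0" --pt "0 0 0 0" --pt "0 0 0 0" --pt "0 0 0 0" --pt "0 0 0 0" --pt "0 0 0 0" --pt "0 0 0 0"

```text
clock: 22.15
tool_pos: [0.5498, -0.3801, 0.0399]
orientation: [[-0.064, 0.998, 0.0], [0.998, 0.064, 0.0], [0.0, 0.0, -1.0]]
ft_force: [0.3, -0.5, -1.0]
grip_width: 0.694
grasp_force: 30.0
```

Request:
servo_tool --pt "0 0 0 0" --pt "0 0 0 0" --pt "0 0 0 0" --pt "0 0 0 0" --pt "0 0 0 0" --pt "0 0 -0.01 0" --pt "0 0 -0.02 0" --pt "0 0 -0.02 0" --fingers 40

```text
clock: 22.95
tool_pos: [0.5495, -0.3799, 0.0906]
orientation: [[-0.064, 0.998, -0.001], [0.998, 0.064, 0.0], [0.001, -0.001, -1.0]]
ft_force: [0.3, -0.7, 0.8]
grip_width: 0.843
grasp_force: 0.0
```

Request:
servo_tool --pt "0 0 -0.03 0" --pt "0 0 -0.03 0" --pt "0 0 -0.03 0" --pt "0 0 0 0" --pt "0 0 0 0" --pt "0 0 0 0" --pt "0 0 0 0" --pt "0 0 0 0"

```text
clock: 23.75
tool_pos: [0.5492, -0.3796, 0.1783]
orientation: [[-0.064, 0.998, -0.002], [0.998, 0.064, 0.001], [0.002, -0.002, -1.0]]
ft_force: [0.3, 1.3, -0.7]
grip_width: 0.843
grasp_force: 0.0
```

```bash
python3 mv.py .4841 -.1209 .175 -28 7; python3 -c "
from h import *
shot('wrist','w9')"
```

```text
t23.75 at [ 0.5492 -0.3796  0.1783] phi3.7 tilt z [-0.002  0.001] grip0.843 F0.0 j6 -0.75
row: [0.0352, -0.0157, 0.0005, 4.52] norm 0.039
```

View pics/w9.png

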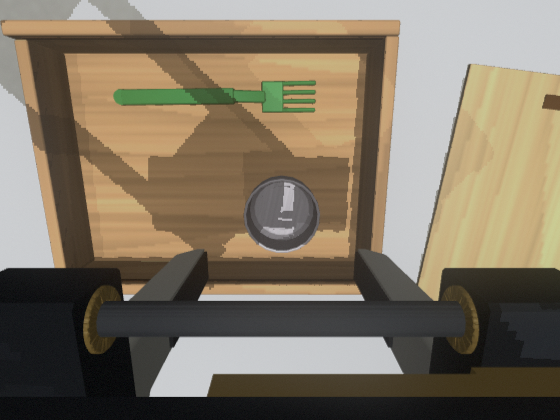

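The bowl stands in the crate at (282,213). Before moving to the mug I'll cross-check it from w6, where the rim centre is at about (502,248) and the handle tip near (540,277).

```bash
python3 - <<'E'
from h import *
c=cams.get_calibration("wrist"); a=np.radians(93.7); T=np.eye(4)
T[:3,:3]=np.array([[-np.sin(a),np.cos(a),-.002],[np.cos(a),np.sin(a),.001],[.002,.002,-1]]); T[:3,3]=.4828,-.2844,.1651
M=T@np.array(c["hand_eye"]); C=(np.array(c["camera_matrix"]),M[:3,:3],M[:3,3])
print(ray(C,[502,248],.078),ray(C,[[459,248],[546,248]],.078),ray(C,[541,277],.066))
E
python3 mv.py .484 -.1205 .178 -28 7
```

```text
[[ 0.48439437 -0.12365257  0.078     ]] [[ 0.48635954 -0.15472463  0.078     ]
 [ 0.48238211 -0.09183596  0.078     ]] [[ 0.50968513 -0.07910994  0.066     ]]
t23.80 at [ 0.5493 -0.3797  0.1786] phi3.7 tilt z [-0.001  0.001] grip0.841 F0.0 j6 -0.75
row: [0.0353, -0.0158, 0.0001, 4.52] norm 0.039
```

Request:
servo_tool --pt "0.0353 -0.0158 0 4.55" --pt "0.0353 -0.0158 0 4.55" --pt "0.0353 -0.0158 0 4.55" --pt "0.0353 -0.0158 0 4.55" --pt "0.0353 -0.0158 0 4.55" --pt "0.0353 -0.0158 0 4.55" --pt "0.0353 -0.0158 0 4.55" --pt "0 0 0 0" --fingers 0

```text
clock: 24.6
tool_pos: [0.4842, -0.117, 0.1795]
orientation: [[0.472, 0.882, -0.0], [0.882, -0.472, 0.002], [0.001, -0.001, -1.0]]
ft_force: [0.2, -0.8, 0.1]
grip_width: 0.995
grasp_force: 0.0
```

Request:
servo_tool --pt "0 0 0 0" --pt "0 0 0.01 0" --pt "0 0 0.015 0" --pt "0 0 0 0" --pt "0 0 0 0" --pt "0 0 0 0" --pt "0 0 0 0" --pt "0 0 0 0"

```text
clock: 25.4
tool_pos: [0.4849, -0.121, 0.1553]
orientation: [[0.473, 0.881, 0.001], [0.881, -0.473, -0.0], [0.0, 0.001, -1.0]]
ft_force: [-0.9, 0.5, 0.4]
grip_width: 1.005
grasp_force: 0.0
```

```bash
python3 mv.py .484 -.122 .051 -28.5 7
```

```text
t25.40 at [ 0.4849 -0.121   0.1553] phi-28.2 tilt z [ 0.001 -0.   ] grip1.005 F0.0 j6 0.14
row: [-0.0002, -0.0000, 0.0149, 0.04] norm 0.015
```

Request:
servo_tool --pt "-0.001 0 0.014 0" --pt "0 0 0.017 0" --pt "0 0 0.017 0" --pt "0 0 0.017 0" --pt "0 0 0.017 0" --pt "0 0 0.014 0" --pt "0 0 0.008 0" --pt "0 0 0 0"

```text
clock: 26.2
tool_pos: [0.483, -0.1213, 0.0493]
orientation: [[0.472, 0.881, -0.002], [0.881, -0.472, 0.001], [-0.0, -0.003, -1.0]]
ft_force: [-0.5, -0.2, -0.7]
grip_width: 1.002
grasp_force: 0.0
```

Request:
servo_tool --pt "0 0 0 0" --pt "0 0 0 0" --pt "0 0 0 0" --pt "0 0 0 0" --pt "0 0 0 0" --pt "0 0 0 0" --pt "0 0 0 0" --pt "0 0 0 0" --fingers 255

```text
clock: 27.0
tool_pos: [0.4848, -0.122, 0.0516]
orientation: [[0.472, 0.881, 0.002], [0.881, -0.472, -0.001], [0.0, 0.002, -1.0]]
ft_force: [1.3, -0.5, 5.8]
grip_width: 0.693
grasp_force: 29.9
```

Request:
servo_tool --pt "0 0 -0.01 0" --pt "0 0 -0.02 0" --pt "0 0 -0.03 0" --pt "0 0 -0.03 0" --pt "0 0 -0.03 0" --pt "0 0 -0.02 0" --pt "0 0 0 0" --pt "0 0 0 0"

```text
clock: 27.8
tool_pos: [0.4836, -0.1215, 0.1901]
orientation: [[0.472, 0.881, -0.001], [0.881, -0.472, 0.0], [-0.0, -0.001, -1.0]]
ft_force: [0.0, -0.3, -3.4]
grip_width: 0.691
grasp_force: 29.9
```

```bash
python3 mv.py .430 -.388 .19 3.7 8
```

```text
t27.80 at [ 0.4836 -0.1215  0.1901] phi-28.2 tilt z [-0.001  0.   ] grip0.691 F29.9 j6 0.14
row: [-0.0344, 0.0017, 0.0000, -3.99] norm 0.034
```

Request:
servo_tool --pt "-0.0344 0.0017 0 -3.99" --pt "-0.0344 0.0017 0 -3.99" --pt "-0.0344 0.0017 0 -3.99" --pt "-0.0344 0.0017 0 -3.99" --pt "-0.0344 0.0017 0 -3.99" --pt "-0.0344 0.0017 0 -3.99" --pt "-0.0344 0.0017 0 -3.99" --pt "-0.0344 0.0017 0 -3.99"

```text
clock: 28.6
tool_pos: [0.4288, -0.3887, 0.1878]
orientation: [[-0.067, 0.998, -0.003], [0.998, 0.067, 0.003], [0.004, -0.003, -1.0]]
ft_force: [0.7, 0.2, -2.2]
grip_width: 0.691
grasp_force: 29.9
```

Request:
servo_tool --pt "0 0 0 0" --pt "0 0 0.01 0" --pt "0 0 0.015 0" --pt "0 0 0.015 0" --pt "0 0 0 0" --pt "0 0 0 0" --pt "0 0 0 0" --pt "0 0 0 0"

```text
clock: 29.4
tool_pos: [0.4308, -0.3887, 0.1519]
orientation: [[-0.065, 0.998, 0.001], [0.998, 0.065, -0.001], [-0.001, 0.001, -1.0]]
ft_force: [-0.1, 1.1, -3.0]
grip_width: 0.693
grasp_force: 29.9
```

```bash
python3 mv.py .430 -.388 .0605 3.7 8; python3 -c "
from h import *
shot('wrist','w10')"
```

```text
t29.40 at [ 0.4308 -0.3887  0.1519] phi3.7 tilt z [ 0.001 -0.001] grip0.693 F29.9 j6 -0.89
row: [0.0001, -0.0001, 0.0114, 0.00] norm 0.011
```

View pics/w10.png

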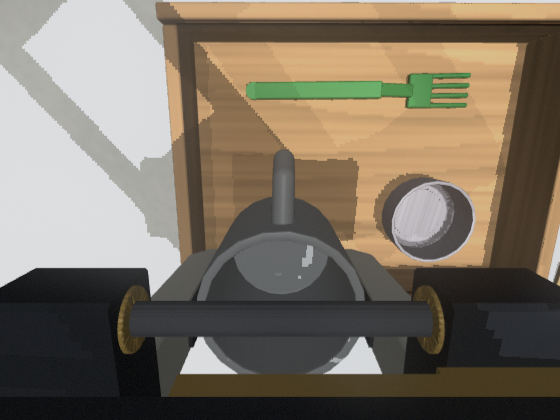

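The mug is upright with its handle pointing at the fork but well clear of it, and the left finger is clear of the end wall. Lowering.

Request:
servo_tool --pt "0 0 0.012 0" --pt "0 0 0.016 0" --pt "0 0 0.016 0" --pt "0 0 0.016 0" --pt "0 0 0.014 0" --pt "0 0 0.01 0" --pt "0 0 0.006 0" --pt "0 0 0 0"

```text
clock: 30.25
tool_pos: [0.43, -0.3881, 0.0599]
orientation: [[-0.065, 0.998, -0.001], [0.998, 0.065, 0.001], [0.001, -0.001, -1.0]]
ft_force: [-0.2, 0.4, -3.2]
grip_width: 0.693
grasp_force: 29.9
```

Request:
servo_tool --pt "0 0 0.001 0" --pt "0 0 0.001 0" --pt "0 0 0 0" --pt "0 0 0 0" --pt "0 0 0 0" --pt "0 0 0 0" --pt "0 0 0 0" --pt "0 0 0 0"

```text
clock: 31.05
tool_pos: [0.4303, -0.3884, 0.0589]
orientation: [[-0.065, 0.998, 0.0], [0.998, 0.065, -0.0], [-0.0, 0.0, -1.0]]
ft_force: [1.2, 0.6, -3.4]
grip_width: 0.692
grasp_force: 29.9
```

Request:
servo_tool --pt "0 0 0.001 0" --pt "0 0 0 0" --pt "0 0 0.001 0" --pt "0 0 0 0" --pt "0 0 0 0" --pt "0 0 0 0" --pt "0 0 0 0" --pt "0 0 0 0"

```text
clock: 31.85
tool_pos: [0.4305, -0.3885, 0.0586]
orientation: [[-0.065, 0.998, 0.0], [0.998, 0.065, -0.0], [-0.0, 0.0, -1.0]]
ft_force: [-6.2, 5.7, 13.2]
grip_width: 0.694
grasp_force: 29.9
```

Request:
servo_tool --pt "0 0 0 0" --pt "0 0 0 0" --pt "0 0 0 0" --pt "0 0 0 0" --pt "0 0 0 0" --pt "0 0 -0.01 0" --pt "0 0 -0.02 0" --pt "0 0 -0.02 0" --fingers 38

```text
clock: 32.65
tool_pos: [0.4301, -0.3882, 0.1076]
orientation: [[-0.065, 0.998, -0.001], [0.998, 0.065, 0.001], [0.001, -0.0, -1.0]]
ft_force: [0.8, -0.3, 0.8]
grip_width: 0.849
grasp_force: 0.0
```

Request:
servo_tool --pt "0 0 -0.03 0" --pt "0 0 -0.04 0" --pt "0 0 -0.03 0" --pt "0 0 0 0" --pt "0 0 0 0" --pt "0 0 0 0" --pt "0 0 0 0" --pt "0 0 0 0"

```text
clock: 33.45
tool_pos: [0.4298, -0.3879, 0.2054]
orientation: [[-0.065, 0.998, -0.002], [0.998, 0.065, 0.002], [0.002, -0.002, -1.0]]
ft_force: [0.0, 0.4, -0.5]
grip_width: 0.85
grasp_force: 0.0
```

```bash
python3 mv.py .661 .139 .18 4.1 14
```

```text
t33.45 at [ 0.4298 -0.3879  0.2054] phi3.7 tilt z [-0.002  0.002] grip0.850 F0.0 j6 -0.89
row: [0.0364, 0.0190, 0.0018, -0.03] norm 0.041
```

Request:
servo_tool --pt "0.0364 0.019 0 0" --pt "0.0364 0.019 0 0" --pt "0.0364 0.019 0 0" --pt "0.0364 0.019 0 0" --pt "0.0364 0.019 0 0" --pt "0.0364 0.019 0 0" --pt "0.0364 0.019 0 0" --pt "0.0364 0.019 0 0" --fingers 0

```text
clock: 34.25
tool_pos: [0.5632, -0.0862, 0.2062]
orientation: [[-0.065, 0.998, -0.001], [0.998, 0.065, 0.0], [0.0, -0.001, -1.0]]
ft_force: [0.1, -0.4, -0.0]
grip_width: 1.001
grasp_force: 0.0
```

Request:
servo_tool --pt "0.0364 0.019 0 0" --pt "0.0364 0.019 0 0" --pt "0.0364 0.019 0.01 0" --pt "0.0364 0.019 0.01 0" --pt "0.0364 0.019 0.02 0" --pt "0.0364 0.019 0.02 0" --pt "0 0 0 0" --pt "0 0 0 0"

```text
clock: 35.05
tool_pos: [0.6616, 0.1382, 0.1445]
orientation: [[-0.067, 0.998, -0.004], [0.998, 0.067, -0.001], [-0.001, -0.004, -1.0]]
ft_force: [-0.2, -0.1, -0.3]
grip_width: 0.996
grasp_force: 0.0
```

```bash
python3 mv.py .661 .139 .05 4.1 7
```

```text
t35.05 at [0.6616 0.1382 0.1445] phi3.8 tilt z [-0.004 -0.001] grip0.996 F0.0 j6 0.06
row: [0.0001, -0.0001, 0.0135, -0.04] norm 0.014
```

Request:
servo_tool --pt "0 0 0.012 0" --pt "0 0 0.018 0" --pt "0 0 0.018 0" --pt "0 0 0.018 0" --pt "0 0 0.016 0" --pt "0 0 0.01 0" --pt "0 0 0.003 0" --pt "0 0 0 0"

```text
clock: 35.85
tool_pos: [0.6624, 0.1374, 0.0513]
orientation: [[-0.065, 0.998, -0.001], [0.998, 0.065, -0.0], [-0.0, -0.001, -1.0]]
ft_force: [0.8, -0.3, -0.2]
grip_width: 1.0
grasp_force: 0.0
```

Request:
servo_tool --pt "0 0 0 0" --pt "0 0 0 0" --pt "0 0 0 0" --pt "0 0 0 0" --pt "0 0 0 0" --pt "0 0 0 0" --pt "0 0 0 0" --pt "0 0 0 0" --fingers 255

```text
clock: 36.65
tool_pos: [0.6631, 0.1375, 0.0525]
orientation: [[-0.065, 0.998, 0.001], [0.998, 0.065, 0.0], [0.0, 0.001, -1.0]]
ft_force: [-1.2, 0.0, 5.2]
grip_width: 0.692
grasp_force: 30.0
```

Request:
servo_tool --pt "0 0 -0.01 0" --pt "0 0 -0.02 0" --pt "0 0 -0.03 0" --pt "0 0 -0.03 0" --pt "0 0 -0.03 0" --pt "0 0 0 0" --pt "0 0 0 0" --pt "0 0 0 0"

```text
clock: 37.45
tool_pos: [0.6615, 0.1372, 0.1697]
orientation: [[-0.065, 0.998, -0.003], [0.998, 0.065, -0.0], [-0.0, -0.003, -1.0]]
ft_force: [0.4, -0.0, -2.0]
grip_width: 0.689
grasp_force: 30.0
```

```bash
python3 mv.py .487 .340 .17 4.1 8
```

```text
t37.45 at [0.6615 0.1372 0.1697] phi3.7 tilt z [-0.003 -0.   ] grip0.689 F30.0 j6 0.06
row: [0.0268, -0.0200, -0.0000, -0.05] norm 0.033
```

Request:
servo_tool --pt "0.0268 -0.02 0 0" --pt "0.0268 -0.02 0 0" --pt "0.0268 -0.02 0 0" --pt "0.0268 -0.02 0 0" --pt "0.0268 -0.02 0 0" --pt "0.0268 -0.02 0 0" --pt "0.0268 -0.02 0 0" --pt "0.0268 -0.02 0 0"

```text
clock: 38.25
tool_pos: [0.4869, 0.3412, 0.1694]
orientation: [[-0.065, 0.998, -0.003], [0.998, 0.065, -0.002], [-0.002, -0.003, -1.0]]
ft_force: [0.1, 0.4, -1.3]
grip_width: 0.692
grasp_force: 30.0
```

Request:
servo_tool --pt "0 0 0 0" --pt "0 0 0.01 0" --pt "0 0 0.01 0" --pt "0 0 0.01 0" --pt "0 0 0.01 0" --pt "0 0 0 0" --pt "0 0 0 0" --pt "0 0 0 0"

```text
clock: 39.05
tool_pos: [0.4896, 0.341, 0.1324]
orientation: [[-0.065, 0.998, 0.001], [0.998, 0.065, 0.0], [0.0, 0.001, -1.0]]
ft_force: [0.4, -0.1, -0.7]
grip_width: 0.69
grasp_force: 30.0
```

```bash
python3 mv.py .487 .340 .0575 4.1 7; python3 - <<'E'
from h import *
C,im=shot('wrist','w11'); hsv=cv2.cvtColor(im,cv2.COLOR_RGB2HSV); g=cv2.inRange(hsv,(45,80,30),(85,255,255))
ys,xs=np.where(g); P=ray(C,np.c_[xs,ys],.01); print("fork in box: min/max",P.min(0),P.max(0))
E
```

```text
t39.05 at [0.4896 0.341  0.1324] phi3.7 tilt z [0.001 0.   ] grip0.690 F30.0 j6 0.46
row: [-0.0001, -0.0004, 0.0107, -0.06] norm 0.011
fork in box: min/max [0.39811874 0.40861637 0.01      ] [0.57202802 0.43882948 0.01      ]
```

Request:
servo_tool --pt "0 -0.002 0.01 0" --pt "0 0 0.014 0" --pt "0 0 0.014 0" --pt "0 0 0.014 0" --pt "0 0 0.012 0" --pt "0 0 0.008 0" --pt "0 0 0.003 0" --pt "0 0 0 0"

```text
clock: 39.9
tool_pos: [0.4869, 0.3407, 0.0565]
orientation: [[-0.065, 0.998, -0.001], [0.998, 0.065, -0.0], [-0.0, -0.001, -1.0]]
ft_force: [0.8, -0.2, -0.9]
grip_width: 0.692
grasp_force: 30.0
```

Request:
servo_tool --pt "0 0 0.001 0" --pt "0 0 0 0" --pt "0 0 0.001 0" --pt "0 0 0 0" --pt "0 0 0 0" --pt "0 0 0 0" --pt "0 0 0 0" --pt "0 0 0 0"

```text
clock: 40.7
tool_pos: [0.4875, 0.3411, 0.0554]
orientation: [[-0.065, 0.998, 0.001], [0.998, 0.065, 0.0], [0.0, 0.001, -1.0]]
ft_force: [-1.4, 0.8, 5.6]
grip_width: 0.692
grasp_force: 30.0
```

Contact felt gently (5.6 N). Releasing, then checking everything from above.

Request:
servo_tool --pt "0 0 0 0" --pt "0 0 0 0" --pt "0 0 0 0" --pt "0 0 0 0" --pt "0 0 0 0" --pt "0 0 -0.01 0" --pt "0 0 -0.02 0" --pt "0 0 -0.02 0" --fingers 20

```text
clock: 41.5
tool_pos: [0.4868, 0.3407, 0.1057]
orientation: [[-0.065, 0.998, -0.001], [0.998, 0.065, -0.0], [-0.0, -0.001, -1.0]]
ft_force: [-0.4, -0.7, -0.1]
grip_width: 0.923
grasp_force: 0.0
```

Request:
servo_tool --pt "0 0 -0.03 0" --pt "0 0 -0.04 0" --pt "-0.02 0 -0.03 0" --pt "-0.04 0 0 0" --pt "-0.04 0 0 0" --pt "-0.04 0 0 0" --pt "-0.04 0 0 0" --pt "-0.04 0 0 0"

```text
clock: 42.3
tool_pos: [0.5013, 0.1199, 0.2059]
orientation: [[-0.065, 0.998, 0.001], [0.998, 0.065, 0.0], [0.0, 0.001, -1.0]]
ft_force: [0.9, -1.0, 0.2]
grip_width: 0.925
grasp_force: 0.0
```

Request:
servo_tool --pt "-0.04 0 0 0" --pt "-0.04 0 0 0" --pt "-0.02 0 0 0" --pt "0 0 0 0" --pt "0 0 0 0" --pt "0 0 0 0" --pt "0 0 0 0" --pt "0 0 0 0"

```text
clock: 43.1
tool_pos: [0.5078, 0.0224, 0.2049]
orientation: [[-0.066, 0.998, -0.0], [0.998, 0.066, 0.0], [0.0, -0.0, -1.0]]
ft_force: [0.1, -0.0, -0.2]
grip_width: 0.921
grasp_force: 0.0
```

```bash
python3 -c "
from h import *
C,im=shot('top','t2'); c=im[150:330,50:490,::-1]
cv2.imwrite('pics/t2z.png',cv2.resize(c,None,fx=1.8,fy=1.8,interpolation=cv2.INTER_CUBIC))"
```

```text
(no output)
```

View pics/t2z.png

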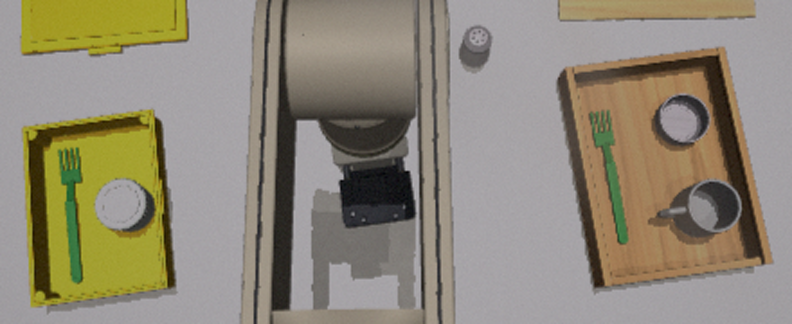

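The final view shows a fork at (72,215) and the pot at (122,205) in the lunchbox. The crate holds a fork at (610,175), the bowl at (682,118) and the mug at (710,207). The shaker is untouched at (477,40). Handing in.

```bash
python3 -c "
from plant import robot
print(robot.finish_job())"
```

```text
the job is handed in; nothing more can be done
None
```

Both lunch kits are packed and the job is handed in at about 43 s of the 128 s: one fork and the pot in the lunchbox, the other fork, bowl and mug in the crate, and the shaker left where it was; the judge's result was not shown to me.

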